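# Sound two lined bores and hold the depth probe in the shallow one

## Task

Two leg blanks in the drilling jig have been bored in the end and lined with steel sleeves for castor stems, but one bore was stopped short. Take the spring-tipped depth probe from the rack and sound both bores: lower it upright down the middle of each sleeve, never touching the sleeve so that only the floor is felt, until the floor pushes the sprung tip in. Finish in the shallower bore, to be re-bored: the job ends with you still holding the probe by its grip, upright and centred, its tip pressed about half-way in on the floor and never driven solid, and with the tin, the sanding block and the dividers left where they are.

Things in the scene. Friction and masses are not known exactly. Their poses are not given: they have to be found in the camera images.
- probe_grip (a point): Depth probe (loose, 0.16 kg +-15 %), hanging upright in the rack. Point: centre of its dark wooden grip, an upright cylinder 26 mm in diameter, 60 mm high; z up. Below the grip: brass ferrule (30 mm diameter, 8 mm high; its underside, 38 mm below this point, rests on the rack), dark steel tube (14 mm diameter, 24 mm long), then the bright sprung rod, its tip 138 mm below this point when free.
- probe_tip (a point): Lower end, on the axis, of the probe's bright steel rod (10 mm in diameter). It moves with the rod when the rod is pushed in. In the rack it hangs 100 mm below the rack's top, so the probe must be lifted straight up by at least 110 mm to draw it out.
- plunger (a joint): How far the sprung rod is pushed up into the probe, m: 0 when free, 0.016 when driven solid. The spring starts to give at 1 N and stiffens by 0.4 N per mm (about 4 N at half stroke, 7.4 N at the end).
- rack: Plywood tool rack, fixed: a bench 180 mm long (its y), 74 mm deep (its x), 118 mm high, origin under its centre. The probe hangs 45 mm from the centre towards its +y end, in a hole 18 mm wide. The other holes are empty but for a short punch near the -y end (100 mm from the probe), its head 7 mm above the top.
- jig: Drilling jig, fixed: plywood base 150 mm (its x) by 236 mm (its y), 12 mm thick, origin under its centre, with a fence 40 mm high over the base along its +x edge and two cam clamps on its -x side, all lower than the blanks. It holds the two blanks side by side along its y, their bores 104 mm apart.
- bore_1 (a point): Mouth of the bore of one leg blank: on the bore's axis, level with the rim of the steel sleeve, 89.5 mm above the worktop. The bore is upright, 20 mm in diameter, lined by the sleeve, 25 to 60 mm deep. One of the two bores is at least 12 mm shallower than the other; which one, and where it stands, changes and is not told.
- bore_2 (a point): Mouth of the bore of the other leg blank, as for bore_1 but for the depth. Each blank is a block of pale wood 70 x 70 mm and 75 mm high, fixed in the jig (its top 87 mm above the worktop); the two look alike.
- sleeve_1: Bright steel sleeve that lines bore_1: 20 mm inside, with a flange 36 mm in diameter and 2.5 mm high round the mouth. Upright, its origin on the bore's axis, 73.5 mm below the rim. Fixed. Not to be touched by the probe.
- sleeve_2: Bright steel sleeve that lines bore_2, exactly like the other. Fixed. Not to be touched by the probe.
- wax_tin: Dark round tin, 67 mm in diameter and 32 mm high, standing on the table between rack and jig; origin under its centre. Leave it alone.
- cork_block: Sanding block, brown, 64 x 110 x 36 mm, lying beyond the rack on the right; origin under its centre. Leave it alone.
- dividers: Steel dividers lying flat, 46 x 144 x 12 mm, behind the jig on the left; origin under the centre. Leave them alone.

How it is judged:
On the way, in this order (a step that is already met when the one before it is completed fails the run):
1. the floor of the deeper bore has been felt: the tip is more than 45 mm down a bore, within 3.5 mm of its axis, and the sprung rod is pushed in by more than 1 mm (((horizontal distance between probe_tip and bore_1 below 0.0035 m and z of probe_tip in the frame of bore_1 between -0.065 and -0.045 m) or (horizontal distance between probe_tip and bore_2 below 0.0035 m and z of probe_tip in the frame of bore_2 between -0.065 and -0.045 m)) and value of joint plunger above 0.001 m), for 0.1 s.
2. the probe stands on the floor of the shallower bore: the tip is 22 to 42 mm down a bore, within 3.5 mm of its axis, and the sprung rod is pushed in by 2 to 14.5 mm (((horizontal distance between probe_tip and bore_1 below 0.0035 m and z of probe_tip in the frame of bore_1 between -0.042 and -0.022 m) or (horizontal distance between probe_tip and bore_2 below 0.0035 m and z of probe_tip in the frame of bore_2 between -0.042 and -0.022 m)) and value of joint plunger between 0.002 and 0.0145 m), for 0.2 s.
At the end, for the whole second after the job is handed in: The gripper holds the probe still and upright (within 4 degrees) in the shallower bore: the tip within 3.5 mm of the bore's axis, clear of the sleeve, and the sprung rod pushed in by 2 to 14.5 mm against the bore's floor (all of step 2 and angle between probe_grip's own z axis and vertical below 0.07 rad and contact force between the fingers and probe above 2 N and contact force between probe and sleeve_1 below 0.5 N and contact force between probe and sleeve_2 below 0.5 N and linear speed of probe below 0.02 m/s); the arm keeps its last pose, push and grip.
It fails at once if the probe touches a sleeve (more than 0.5 N) (contact force between probe and sleeve_1 above 0.5 N or contact force between probe and sleeve_2 above 0.5 N).
It fails at once if the sprung rod is driven solid (pushed in by more than 15.7 mm) (value of joint plunger above 0.0157 m).
It fails at once if the tin, the sanding block or the dividers are moved by more than 15 mm (distance of any of wax_tin, cork_block, dividers from where it was at the start of the episode above 0.015 m).
It also fails if it takes over 72 s, if anything falls off the work surface, if the arm or the gripper's body presses on something with over 40 N, if the wrist force passes 120 N, or if a joint passes its speed limit or range.

## Robot

A 6-joint arm with a two-finger parallel gripper is mounted at the origin on a cart in front of the work surface, level with it; the furniture and walls round the work are solid. World frame = base frame: x ahead of the robot, y to its left, z up, the work surface at z = 0. Lengths are in m, angles in rad, forces in N, time in s.
With the tool pointing down it reaches from about 0.3 to 0.825 m from the base axis. Payload 5.4 kg.
Tool frame: the origin (TCP) lies midway between the tips of the shut fingers; the grasp point (between the pads) lies 19 mm behind it; z points along the fingers, y is the line along which they close (so a half turn about z gives the same grasp; the last joint's range is limited). The gripper opens to 92 mm and grips with 3 to 60 N. Pads are 20 mm wide; open, the fingers measure 128 mm over their backs; the gripper's body (75 mm by 189 mm) begins 69 mm behind the grasp point.
Start: joints at [0.907, 0.158, 1.597, -0, 1.386, -0.21], TCP at [0.252, 0.517, 0.215] pointing down, gripper open.
Joint ranges: [-2.91, 2.91], [-0.94, 2.29], [0.18, 2.7], [-1.29, 4.43], [0.17, 2.64], [-3, 3]. Speed limits (rad/s): [2.57, 2.57, 3.14, 3.14, 3.14, 3.14].

## Interface

Orientations are given as a rotation vector (axis times angle).
In Python, from workcell import * gives the robot as it stands.
- The arm moves only by the tool step_arm, never from a script. Its argument "targets" is a list of rows, each a list of 3 entries, a list of its own where there are three numbers: the shift along the tool's x, y, z in mm, then the turn, a rotation vector about the tool's x, y, z in rad, then the finger opening in mm, from 0 to 91.9. A call has 1 to 8 rows; each row shifts and turns the commanded pose from where the row before left it, along the tool's axes as they then stand; what a row does not reach is not made up. A row lasts 1/8 s, in which the tool goes at most 62.5 mm and 10.7 degrees, less where a joint would pass 70% of its speed; a pose out of reach is approached as far as the arm can. A call with a gripper value outside its range is refused whole. The fingers move at their own pace and stop on an object; "grip_force" is the grip in N (left out, the last holds). Time passes only in rows, so rows that do not move let the fingers close. It gives the time, the measured TCP pose, the force, the opening and the grip force at its end, in the units of the state.
- get_state(): the state, without advancing time (a new reading comes with each control period).
- grab_frame(name): name is "scene" or "top" or "wrist"; returns the picture (384x512x3 uint8, red, green, blue); there is no depth.
- get_calibration(name): a dict with "camera_matrix" (3x3 intrinsics, pixels), "rvec" (rotation vector, rad) and "tvec" (3), from world to camera coordinates, as OpenCV has them. Camera axes: x right, y down, z forward; pixel columns grow to the right and rows downward; lengths in m; the calibration is good to about 2 mm. A picture is of the moment at which its call begins: read the wrist's pose just before it. get_calibration takes no time and is no camera call; for the wrist camera it gives the pose at the moment of the call.
- hand_in(): hands the job in; it is judged then, once.
Trained networks look in the newest picture that a camera, given by its name, has taken for a name from the list of things; names that differ only in an ending like _2 or _b are one class to them, and where a whole thing is asked for, a point or a joint stands for the part that bears it (a point fixed in the world has none). Each returns a list of dicts, best first, with "score" (0 to 1); they miss things now and then, are a little off and sometimes report something else, mostly with a low value. They report only what shows in the picture. A call takes as long as a camera call.
- outline_of(camera, query): "pixels" (384x512 bool, what is visible of it) and "pixel" ([row, column] in pixels, amid what is visible of it).
The state is a dict: "time": time; "joint_pos": joint angles; "dq": joint speeds; "joint_torque": joint torques, N m; "tcp_pos": TCP position; "ee_rot": TCP orientation; "contact_force": force on the tool from outside, world axes, zero at the start; "ft_torque": the same for the moment, N m; "opening": finger opening in m; "gripper_force": force on a finger pad.
Only numpy, scipy, OpenCV 4.12 (cv2) and the standard library are available. Lean on these libraries where they do the work, as an engineer would, in place of code of your own. Each camera call takes 0.05 s, during which the arm holds its last target. There are 200 camera calls.

## Working session

There is one attempt and no reset: what is moved stays moved. The work goes in short steps, Python scripts to look and compute and a tool call to move; the robot and the scene stay as the last step left them, time stands still between calls to the robot, and variables do not carry over. Pictures are saved under pics/ and viewed, at most 10 in all, crops included, and the job is handed in when it is done.

Besides the shell and the picture viewer there is one more tool, called after "Request:" in YAML: its name, and indented under it one key for each argument. step_arm: Moves the arm, as the interface text tells. Its arguments: {"type":"object","properties":{"targets":{"type":"array"},"grip_force":{"type":"number"}},"required":["targets"]}

```bash
mkdir -p pics; ls; python3 - <<'E'
from workcell import *
import cv2
s=get_state();print({k:(v if not hasattr(v,'round') else v) for k,v in s.items()})
for n in ["scene","top"]:
    im=grab_frame(n);cv2.imwrite(f"pics/{n}0.png",im[:,:,::-1])
    c=get_calibration(n);print(n,c)
    for q in ["probe_grip","sleeve_1","rack","jig","bore_1","wax_tin"]:
        try:
            print(q,[(round(float(d["score"]),2),d["pixel"],int(d["pixels"].sum())) for d in outline_of(n,q)])
        except Exception as e: print(q,e)
E
```

```text
pics
{'time': 0.0, 'joint_pos': array([ 9.06873364e-01,  1.59001267e-01,  1.59819629e+00, -4.56999458e-05,
        1.38620636e+00, -2.10068415e-01]), 'dq': array([-3.23021496e-04,  1.41211865e-06,  4.74588270e-04, -5.06506337e-04,
       -6.72562130e-04,  5.27767873e-04]), 'joint_torque': array([-1.26753181e-03, -3.85556173e+01, -3.22110200e+01,  7.00461748e-02,
        3.77543271e-02, -1.20663744e-04]), 'tcp_pos': array([0.2517277 , 0.51628638, 0.21366377]), 'ee_rot': array([-7.06633648e-01, -3.06034414e+00,  2.60701790e-03]), 'contact_force': array([-0.1001897 , -0.25722975, -0.18575223]), 'ft_torque': array([ 0.03761744, -0.04443799,  0.01935068]), 'gripper_force': 0.0, 'opening': 0.09164828102756645}
scene {'camera_matrix': array([[429.83238304,   0.        , 254.47605415],
       [  0.        , 429.83238304, 188.97779591],
       [  0.        ,   0.        ,   1.        ]]), 'rvec': array([ 1.87883005, -0.86666659,  0.56735726]), 'tvec': array([-0.37651286,  0.28471911,  0.77644897])}
probe_grip [(0.7, [227.9, 288.6], 487)]
sleeve_1 []
rack [(0.79, [254.1, 312.2], 3926)]
jig [(0.66, [210.4, 182.5], 1506)]
bore_1 [(0.93, [179.4, 174.9], 670), (0.58, [198.4, 199.3], 1060)]
wax_tin [(0.84, [231.9, 245.3], 488)]
top {'camera_matrix': array([[361.52320088,   0.        , 257.27178059],
       [  0.        , 361.52320088, 191.52168975],
       [  0.        ,   0.        ,   1.        ]]), 'rvec': array([ 2.12903712, -2.14206763,  0.19239287]), 'tvec': array([-0.01245122,  0.60141337,  1.11736988])}
probe_grip [(0.63, [239.2, 326.7], 107)]
sleeve_1 [(0.54, [211.1, 200.8], 32)]
rack [(0.97, [235.1, 340.5], 1422), (0.44, [162.3, 155.2], 221)]
jig [(0.72, [226.6, 191.0], 2042), (0.64, [237.6, 337.8], 1482), (0.48, [217.2, 204.9], 549)]
bore_1 [(0.87, [211.6, 171.4], 658), (0.8, [216.0, 205.4], 582)]
wax_tin [(0.6, [219.2, 261.2], 317)]
```

```bash
python3 - <<'E'
import cv2,numpy as np
a=cv2.imread("pics/scene0.png")[120:320,120:420];b=cv2.imread("pics/top0.png")[140:290,130:400]
cv2.imwrite("pics/a.png",cv2.resize(a,(800,533),interpolation=cv2.INTER_CUBIC));cv2.imwrite("pics/b.png",cv2.resize(b,(800,444),interpolation=cv2.INTER_CUBIC))
E
```

```text
(no output)
```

View pics/a.png

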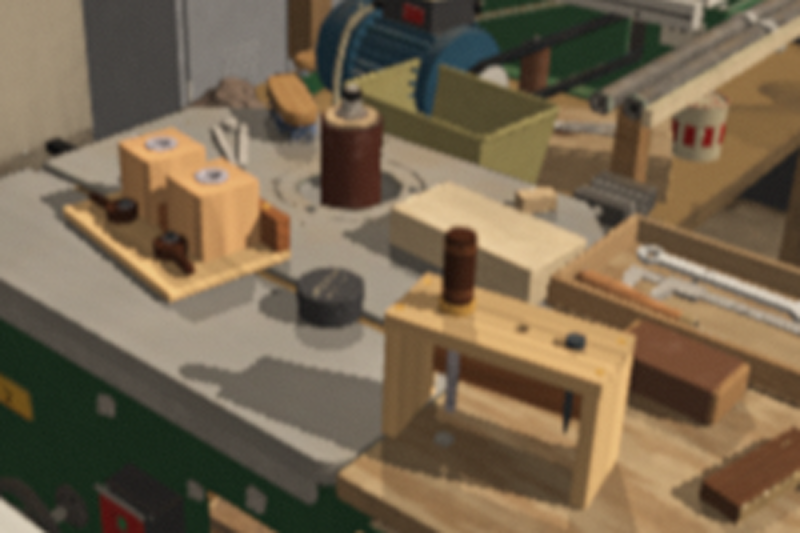

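View pics/b.png

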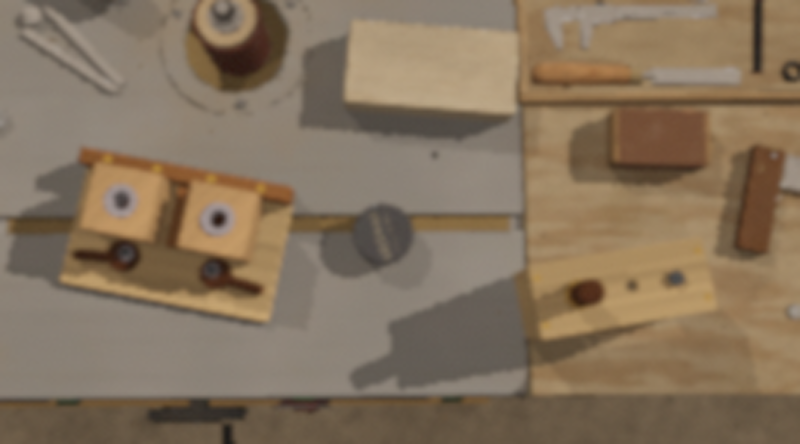

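The scene crop shows two sleeved blanks at about full-frame (row 175, col 181) and (186, 199.5), and the probe in the rack with its grip at (220, 292). The top crop shows the sleeves at about (208, 171) and (214, 204), the grip top at (238, 329), the tin between rack and jig, and the dividers far left behind the jig.

```bash
cat > h.py <<'E'
from workcell import *
import numpy as np, cv2
from scipy.optimize import least_squares
R=lambda r: cv2.Rodrigues(np.asarray(r,float))[0]
def proj(c,P):
    return cv2.projectPoints(np.asarray(P,float).reshape(-1,3),c["rvec"],c["tvec"],c["camera_matrix"],None)[0].reshape(-1,2)
def onz(c,uv,z):
    M=R(c["rvec"]);o=-M.T@c["tvec"];d=M.T@np.linalg.solve(c["camera_matrix"],[uv[0],uv[1],1]);return o+d*(z-o[2])/d[2]
def totool(dw): # world shift m -> tool mm
    return (R(get_state()["ee_rot"]).T@np.asarray(dw))*1000
E
python3 - <<'E'
from h import *
S=get_calibration("scene");T=get_calibration("top")
for n,s,t,z in [("b1",(180.7,174.7),(170.8,207.8),.0895),("b2",(199.5,186.4),(203.6,213.9),.0895),("gripc",(292,220.5),None,.156),("griptop",(292,207.5),(329,238),.186)]:
    print(n,onz(S,s,z).round(4), onz(T,t,z).round(4) if t else "")
r=outline_of("scene","probe_grip") ; 
im=grab_frame("top")
for q in ["probe_grip"]:
    for d in outline_of("top",q):
        ys,xs=np.nonzero(d["pixels"]);print(d["score"],xs.mean(),ys.mean(),xs.min(),xs.max(),ys.min(),ys.max(),onz(T,(xs.mean(),ys.mean()),.17))
print(R(get_state()["ee_rot"]).round(3)); c=get_calibration("wrist");M=R(c["rvec"]);print("wristcam",-M.T@c["tvec"],M[2],c["camera_matrix"][0,0])
E
```

```text
b1 [0.5404 0.2422 0.0895] [0.5451 0.2524 0.0895]
b2 [0.5221 0.1442 0.0895] [0.5255 0.1506 0.0895]
gripc [ 0.4415 -0.2197  0.156 ] 
griptop [ 0.4413 -0.2178  0.186 ] [ 0.445  -0.2148  0.186 ]
0.49 327.20238095238096 238.53571428571428 322 333 234 243 [ 0.44416315 -0.2129113   0.17      ]
[[-0.899  0.438  0.   ]
 [ 0.438  0.899  0.   ]
 [-0.     0.    -1.   ]]
wristcam [0.18470066 0.54922846 0.38505074] [ 0.24036812 -0.11702844 -0.96360132] 298.63690468562714
```

Request:
step_arm:
  targets:
    - [[-50,-27,-8],[0,0,0],91]
    - [[-50,-27,-8],[0,0,0],91]
    - [[-50,-27,-8],[0,0,0],91]
    - [[-50,-27,-8],[0,0,0],91]
    - [[-50,-27,-8],[0,0,0],91]
    - [[-50,-27,-8],[0,0,0],91]
    - [[-47,-25,-8],[0,0,0],91]
    - [[0,0,0],[0,0,0],91]

```text
time: 1.85
tcp_pos: [0.484, 0.194, 0.2713]
ee_rot: [0.714, 3.058, 0.0]
contact_force: [0.1, 0.2, 0.4]
opening: 0.0909
gripper_force: 0.0
```

```bash
python3 - <<'E'
from h import *
print(get_state()["tcp_pos"],get_state()["dq"].round(3))
c=get_calibration("wrist");im=grab_frame("wrist");cv2.imwrite("pics/w1.png",im[:,:,::-1]);np.save("w1.npy",np.r_[c["rvec"],c["tvec"]])
print(proj(c,[[.543,.247,.0895],[.524,.1475,.0895]]))
for q in ["sleeve_1","bore_1"]:
    for d in outline_of("wrist",q): print(q,d["score"],d["pixel"],d["pixels"].sum())
E
```

```text
[0.48395462 0.1939671  0.27126552] [ 0.071 -0.009  0.032  0.03   0.011  0.031]
[[312.61588812 188.181577  ]
 [233.60656224 208.87874406]]
sleeve_1 0.97 [210.5, 238.3] 533
sleeve_1 0.84 [188.7, 322.6] 662
bore_1 0.98 [183.2, 317.0] 3836
bore_1 0.65 [202.8, 241.0] 3616
```

View pics/w1.png

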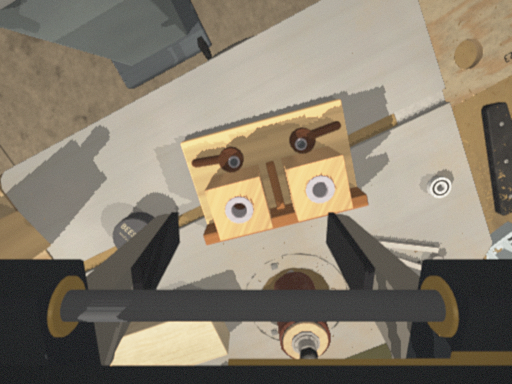

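The wrist picture shows the flanges centred at about (row 210, col 240) and (188, 320), with the tin at the left out of the way.

```bash
cat >> h.py <<'E'
def fit_flange(im,c,guess):
    """flange outline (low saturation, in pale wood) hull -> ellipse -> world at z=.0895"""
    u,v=proj(c,guess)[0];hw=28
    x0,y0=int(u)-hw,int(v)-hw
    k=cv2.resize(im[y0:y0+2*hw,x0:x0+2*hw],None,fx=4,fy=4,interpolation=cv2.INTER_CUBIC)
    k=np.clip(k,0,255)
    hsv=cv2.cvtColor(k,cv2.COLOR_RGB2HSV)
    m=((hsv[...,1]<70)&(hsv[...,2]>90)).astype(np.uint8)
    n,l,st,ce=cv2.connectedComponentsWithStats(m)
    i=min((i for i in range(1,n) if st[i,4]>150),key=lambda i:np.hypot(*(ce[i]-4*hw)))
    p=np.argwhere(l==i)[:,::-1].astype(np.int32)
    e=cv2.fitEllipse(cv2.convexHull(p,returnPoints=True))
    uv=((e[0][0]+.5)/4-.5+x0,(e[0][1]+.5)/4-.5+y0)
    return uv,np.array(e[1])/4,onz(c,uv,.0895)
E
python3 - <<'E'
from h import *
im=cv2.imread("pics/w1.png")[:,:,::-1].copy();c=get_calibration("wrist");a=np.load("w1.npy");c["rvec"],c["tvec"]=a[:3],a[3:]
r=[]
for q in [[.543,.25,.0895],[.524,.1475,.0895]]:
    f=fit_flange(im,c,q);r.append(f[2]);print(f)
print(np.hypot(*(r[0]-r[1])[:2]))
M=R(a[:3]);print("expected px",36e-3*298.6/(-(M@(r[0]))[2] if 0 else (M@r[0]+a[3:])[2]))
E
```

```text
((319.91773986816406, 188.9993381500244), array([27.49804115, 29.75394058]), array([0.54794973, 0.25464265, 0.0895    ]))
((238.68565368652344, 209.65468215942383), array([26.91814423, 28.54564476]), array([0.52774569, 0.15273841, 0.0895    ]))
0.10388780593791358
expected px 29.247280905473275
```

Request:
step_arm:
  targets:
    - [[-20,-55,3],[0,0,0],91]
    - [[-20,-55,3],[0,0,0],91]
    - [[-20,-55,3],[0,0,0],91]
    - [[-20,-55,3],[0,0,0],91]
    - [[-20,-55,3],[0,0,0],91]
    - [[-20,-55,3],[0,0,0],91]
    - [[-20,-55,3],[0,0,0],91]
    - [[0,0,0],[0,0,0],91]

```text
time: 3.0
tcp_pos: [0.4385, -0.2122, 0.2489]
ee_rot: [-0.711, -3.059, -0.0]
contact_force: [0.5, 1.0, -0.3]
opening: 0.0912
gripper_force: 0.0
```

```bash
python3 - <<'E'
from h import *
s=get_state();print(s["tcp_pos"])
c=get_calibration("wrist");im=grab_frame("wrist");cv2.imwrite("pics/w2.png",im[:,:,::-1]);np.save("w2.npy",np.r_[c["rvec"],c["tvec"]])
p=proj(c,[[.4437,-.216,.186],[.4437,-.216,.126]]);print(p)
for q in ["probe_grip"]:
    for d in outline_of("wrist",q): 
        ys,xs=np.nonzero(d["pixels"]);print(d["score"],d["pixel"],len(xs),xs.min(),xs.max(),ys.min(),ys.max())
E
```

```text
[ 0.43846912 -0.21222719  0.24892778]
[[251.57220448 202.5296576 ]
 [251.73546598 183.20837114]]
0.75 [195.3, 251.1] 1243 237 267 170 217
```

View pics/w2.png

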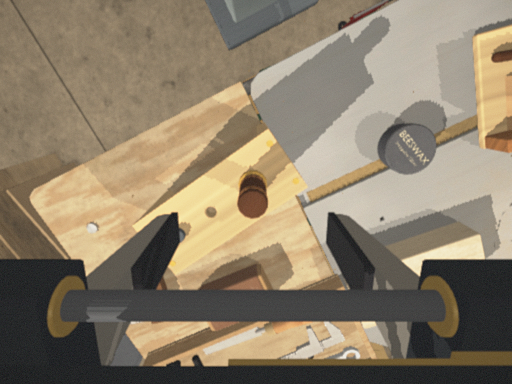

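The wrist picture shows the grip's top disc at about (203, 252), which agrees with the position from the other cameras to about 1 mm. I'll descend and grip.

Request:
step_arm:
  targets:
    - [[-6.5,-0.7,0],[0,0,0],91]
    - [[0,0,30],[0,0,0],91]
    - [[0,0,36],[0,0,0],91]
    - [[0,0,30],[0,0,0],91]
    - [[0,0,12],[0,0,0],91]
    - [[0,0,0],[0,0,0],60]
    - [[0,0,0],[0,0,0],36]
  grip_force: 25

```text
time: 3.98
tcp_pos: [0.4456, -0.2147, 0.1431]
ee_rot: [0.705, 3.059, -0.002]
contact_force: [-0.5, 0.3, -0.5]
opening: 0.0731
gripper_force: 0.0
```

Request:
step_arm:
  targets:
    - [[0,0,0],[0,0,0],28]
    - [[0,0,0],[0,0,0],15]
    - [[0,0,0],[0,0,0],10]
    - [[0,0,0],[0,0,0],10]
    - [[0,0,0],[0,0,0],10]
    - [[0,0,0],[0,0,0],10]

```text
time: 4.72
tcp_pos: [0.4445, -0.2145, 0.1416]
ee_rot: [0.707, 3.061, -0.001]
contact_force: [-1.3, -0.8, -0.0]
opening: 0.0257
gripper_force: 25.0
```

Request:
step_arm:
  targets:
    - [[0,0,-10],[0,0,0],10]
    - [[0,0,-20],[0,0,0],10]
    - [[0,0,-25],[0,0,0],10]
    - [[0,0,-25],[0,0,0],10]
    - [[0,0,-25],[0,0,0],10]
    - [[0,0,-25],[0,0,0],10]
    - [[0,0,-15],[0,0,0],10]
    - [[0,0,0],[0,0,0],10]

```text
time: 5.72
tcp_pos: [0.445, -0.2146, 0.2877]
ee_rot: [0.706, 3.059, -0.001]
contact_force: [0.0, -0.3, -1.4]
opening: 0.0255
gripper_force: 25.0
```

```bash
python3 - <<'E'
from h import *
s=get_state();print(s["tcp_pos"],s["contact_force"],R(s["ee_rot"]).round(3).tolist())
d=np.array([.524,.150])-s["tcp_pos"][:2];print(totool([*d,0]))
E
```

```text
[ 0.44501628 -0.21461427  0.287717  ] [ 0.01786865 -0.27463302 -1.39306086] [[-0.899, 0.438, 0.002], [0.438, 0.899, -0.001], [-0.002, -0.0, -1.0]]
[ 8.88404739e+01  3.62338572e+02 -3.54936503e-01]
```

Request:
step_arm:
  targets:
    - [[6,25,0],[0,0,0],10]
    - [[14,57,0],[0,0,0],10]
    - [[14,57,0],[0,0,0],10]
    - [[14,57,0],[0,0,0],10]
    - [[14,57,0],[0,0,0],10]
    - [[14,57,0],[0,0,0],10]
    - [[9,36,0],[0,0,0],10]
    - [[4,17,0],[0,0,0],10]

```text
time: 6.72
tcp_pos: [0.5231, 0.1526, 0.2851]
ee_rot: [-0.703, -3.059, 0.001]
contact_force: [0.2, 0.2, -1.7]
opening: 0.0254
gripper_force: 25.0
```

Request:
step_arm:
  targets:
    - [[0,0,25],[0,0,0],10]
    - [[0,0,20],[0,0,0],10]
    - [[0,0,10],[0,0,0],10]
    - [[0,0,0],[0,0,0],10]
    - [[0,0,0],[0,0,0],10]

```text
time: 7.35
tcp_pos: [0.5242, 0.1507, 0.2325]
ee_rot: [0.707, 3.06, 0.0]
contact_force: [0.3, 1.2, -1.1]
opening: 0.0255
gripper_force: 25.0
```

```bash
python3 - <<'E'
from h import *
s=get_state();print(s["tcp_pos"],s["contact_force"],s["dq"].round(3))
W=[]
for n in ["scene","top","wrist"]:
    c=get_calibration(n);im=grab_frame(n);cv2.imwrite(f"pics/{n}3.png",im[:,:,::-1])
    p=s["tcp_pos"];print(n,proj(c,[p+[0,0,-.1236],p+[0,0,.0144],[.5265,.1517,.0895]]).round(1).tolist())
    k={"scene":im[110:260,140:300],"top":im[160:260,140:270],"wrist":im[100:280,150:350]}[n]
    k=cv2.resize(k,None,fx=300/k.shape[0],fy=300/k.shape[0],interpolation=cv2.INTER_CUBIC);k=k[:,:390]
    W.append(cv2.copyMakeBorder(k,0,0,0,390-k.shape[1],cv2.BORDER_CONSTANT)[...,::-1])
cv2.imwrite("pics/m3.png",np.vstack([np.hstack(W[:2]),np.hstack([W[2],W[2]*0])]))
E
```

```text
[0.52424412 0.15067382 0.23251207] [ 0.30842283  1.18312853 -1.06990954] [ 0.002 -0.005 -0.006 -0.    -0.002  0.002]
scene [[198.2, 179.1], [196.1, 130.9], [198.8, 185.1]]
top [[202.7, 213.6], [195.4, 207.9], [203.2, 213.6]]
wrist [[252.5, 176.7], [252.8, 236.5], [254.3, 173.6]]
```

View pics/m3.png

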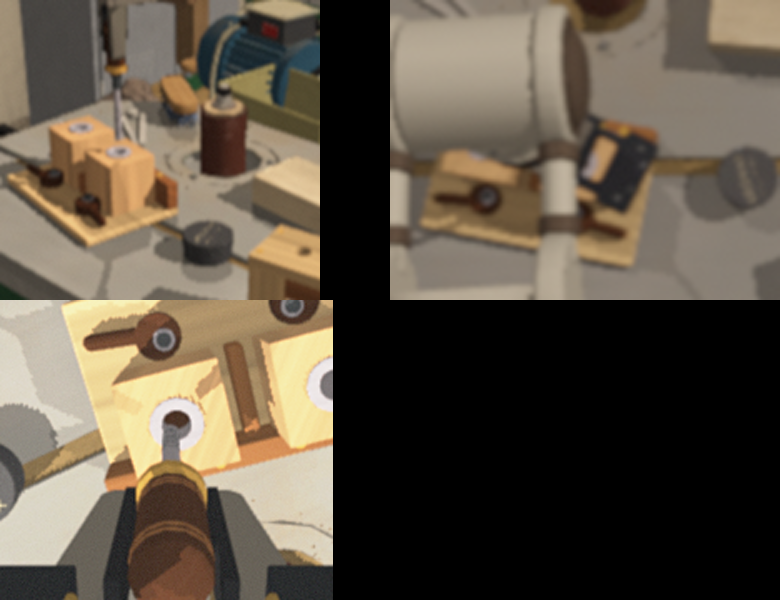

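The montage shows the probe over bore_2. In the wrist view the flange centre is at about (175, 256) and the rod tip at about (177, 253), roughly 2–3 mm off. I'll zoom in.

```bash
python3 - <<'E'
from h import *
w=cv2.imread("pics/wrist3.png")[145:205,222:292];s=cv2.imread("pics/scene3.png")[140:200,170:230]
w=cv2.resize(w,None,fx=6,fy=6,interpolation=cv2.INTER_CUBIC);s=cv2.resize(s,None,fx=6,fy=6,interpolation=cv2.INTER_CUBIC)
cv2.imwrite("pics/z3.png",np.hstack([w,s]))
im=cv2.imread("pics/wrist3.png")[:,:,::-1].copy();c=get_calibration("wrist");print(fit_flange(im,c,[.5265,.1517,.0895]), fit_flange(im,c,[.5465,.2535,.0895]) )
for q in["probe_tip"]:
    for d in outline_of("wrist",q)+outline_of("scene",q):
        print(d["score"],d["pixel"],d["pixels"].sum())
E
```

```text
((255.13051986694336, 176.4475803375244), array([32.89390564, 38.61139679]), array([0.52959531, 0.15123851, 0.0895    ])) ((350.6485176086426, 150.0652847290039), array([32.62630081, 35.93968964]), array([0.54801476, 0.25450881, 0.0895    ]))
0.71 [187.4, 253.7] 213
0.35 [164.8, 256.6] 3937
0.56 [166.4, 198.1] 96
```

View pics/z3.png

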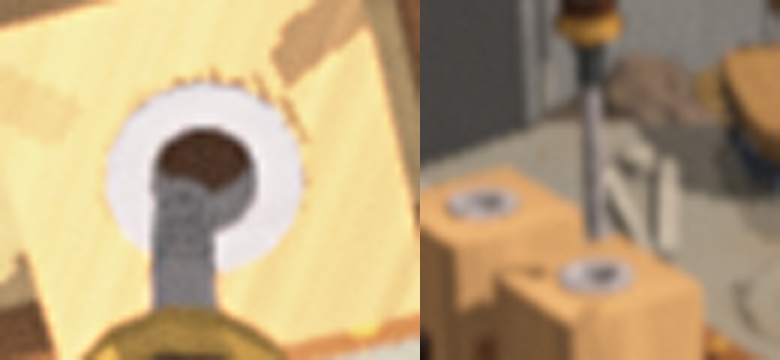

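```bash
python3 - <<'E'
from h import *
s=get_state();W=get_calibration("wrist");S=get_calibration("scene");zt=s["tcp_pos"][2]-.1236
for n,c,f,t in [("wrist",W,(256.1,174.5),(252.5,179.8)),("scene",S,(199.4,185.8),(199.1,179.3))]:
    a=onz(c,f,.0895);b=onz(c,t,zt);print(n,a.round(4),b.round(4),"tip-bore",((b-a)*1000).round(1),"tip-tcp",((b-s["tcp_pos"])*1000).round(1))
    print(" jac px/mm",((proj(c,a+np.eye(3)*.001)-proj(c,a))).round(2).tolist())
E
```

```text
wrist [0.5277 0.1532 0.0895] [0.5268 0.1493 0.1086] tip-bore [-0.9 -3.9 19.1] tip-tcp [   2.8   -1.6 -123.6]
 jac px/mm [[0.4, 0.81], [0.83, -0.39], [0.01, 0.22]]
scene [0.5246 0.1472 0.0895] [0.5255 0.1483 0.1086] tip-bore [ 0.9  1.1 19.1] tip-tcp [   1.5   -2.6 -123.6]
 jac px/mm [[0.26, -0.12], [-0.25, -0.1], [-0.01, -0.33]]
```

Request:
step_arm:
  targets:
    - [[0.7,3.5,0],[0,0,0],10]
    - [[0,0,7],[0,0,0],10]
    - [[0,0,6],[0,0,0],10]
    - [[0,0,0],[0,0,0],10]
    - [[0,0,0],[0,0,0],10]

```text
time: 8.22
tcp_pos: [0.5246, 0.1544, 0.2186]
ee_rot: [-0.707, -3.061, 0.0]
contact_force: [-0.5, 0.4, -0.8]
opening: 0.0255
gripper_force: 25.0
```

```bash
python3 - <<'E'
from h import *
s=get_state();print(s["tcp_pos"],s["contact_force"])
W=get_calibration("wrist");w=grab_frame("wrist");sc=grab_frame("scene");cv2.imwrite("pics/w4.png",w[...,::-1]);cv2.imwrite("pics/s4.png",sc[...,::-1])
print(proj(W,[s["tcp_pos"]+[0,0,-.1236],[.5277,.1532,.0895]]).round(1).tolist())
w=w[140:200,217:287];sc=sc[145:205,170:230]
cv2.imwrite("pics/z4.png",np.hstack([cv2.resize(x,None,fx=6,fy=6,interpolation=cv2.INTER_CUBIC) for x in (w,sc)])[...,::-1])
E
```

```text
[0.52460244 0.15441268 0.21856571] [-0.53897236  0.41793788 -0.77955013]
[[252.8, 176.9], [253.1, 178.7]]
```

View pics/z4.png

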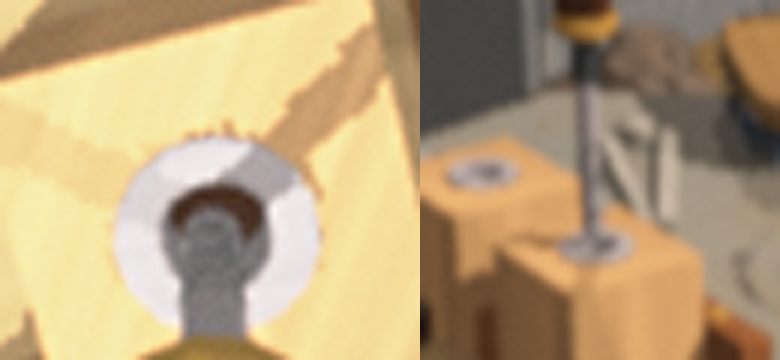

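The zoom shows the tip inside the mouth circle. In the wrist crop the bore centre is at about (236, 217), with the tip centre slightly left of and above where it should be, about 1–2 mm off. I'll correct and check.

Request:
step_arm:
  targets:
    - [[-1.8,0.9,0],[0,0,0],10]
    - [[0,0,2],[0,0,0],10]
    - [[0,0,0],[0,0,0],10]
    - [[0,0,0],[0,0,0],10]

```text
time: 8.82
tcp_pos: [0.5266, 0.1545, 0.2166]
ee_rot: [-0.707, -3.061, 0.0]
contact_force: [1.1, -0.4, -1.4]
opening: 0.0255
gripper_force: 25.0
```

```bash
python3 - <<'E'
from h import *
s=get_state();print(s["tcp_pos"],s["contact_force"])
W=get_calibration("wrist");w=grab_frame("wrist");sc=grab_frame("scene");cv2.imwrite("pics/w5.png",w[...,::-1]);cv2.imwrite("pics/s5.png",sc[...,::-1])
print(proj(W,[s["tcp_pos"]+[0,0,-.1236],[.5277,.1532,.0895]]).round(1).tolist())
w=w[150:200,227:277];sc=sc[150:200,175:225]
cv2.imwrite("pics/z5.png",np.hstack([cv2.resize(x,None,fx=8,fy=8,interpolation=cv2.INTER_CUBIC) for x in (w,sc)])[...,::-1])
E
```

```text
[0.52658282 0.15446303 0.2165555 ] [ 1.0889545  -0.37210598 -1.39908333]
[[252.8, 176.9], [252.2, 177.5]]
```

View pics/z5.png

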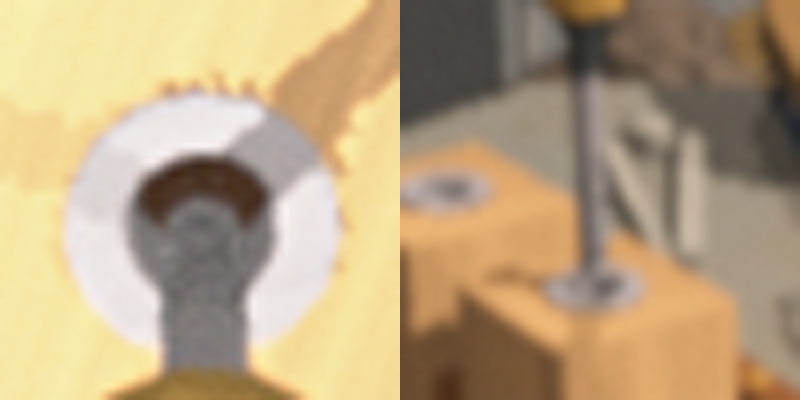

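The zoom shows the tip centred over the bore in both views (wrist crop: tip column 203, bore column 202; scene crop: rod 593, flange 595). I'll descend.

Request:
step_arm:
  targets:
    - [[0,0,3],[0,0,0],10]
    - [[0,0,4],[0,0,0],10]
    - [[0,0,4],[0,0,0],10]
    - [[0,0,4],[0,0,0],10]
    - [[0,0,4],[0,0,0],10]
    - [[0,0,4],[0,0,0],10]
    - [[0,0,2],[0,0,0],10]
    - [[0,0,0],[0,0,0],10]

```text
time: 9.93
tcp_pos: [0.5266, 0.1545, 0.1915]
ee_rot: [-0.707, -3.061, 0.0]
contact_force: [-0.4, -0.1, -1.2]
opening: 0.0258
gripper_force: 25.0
```

Request:
step_arm:
  targets:
    - [[0,0,2],[0,0,0],10]
    - [[0,0,2],[0,0,0],10]
    - [[0,0,2],[0,0,0],10]
    - [[0,0,0],[0,0,0],10]

```text
time: 10.42
tcp_pos: [0.5265, 0.1544, 0.1853]
ee_rot: [-0.707, -3.061, 0.0]
contact_force: [1.5, 0.1, -1.5]
opening: 0.0257
gripper_force: 25.0
```

Request:
step_arm:
  targets:
    - [[0,0,2],[0,0,0],10]
    - [[0,0,2],[0,0,0],10]
    - [[0,0,1],[0,0,0],10]
    - [[0,0,0],[0,0,0],10]
    - [[0,0,0],[0,0,0],10]

```text
time: 11.05
tcp_pos: [0.5268, 0.1544, 0.1808]
ee_rot: [0.707, 3.061, 0.0]
contact_force: [0.2, 0.7, 3.0]
opening: 0.0257
gripper_force: 25.0
```

```bash
python3 - <<'E'
from h import *
F=[];
for i in range(8): grab_frame("top");s=get_state();F.append(s["contact_force"])
print(np.mean(F,0),np.std(F,0),s["tcp_pos"])
E
```

```text
[-0.07482392 -0.06870487  1.25482236] [0.60861562 0.55788498 0.3030962 ] [0.52671786 0.15447862 0.1806675 ]
```

The floor is felt at about 28 mm, so this is the shallower bore and the other one must be the deeper. I'll withdraw and go across.

Request:
step_arm:
  targets:
    - [[0,0,-4],[0,0,0],10]
    - [[0,0,-10],[0,0,0],10]
    - [[0,0,-14],[0,0,0],10]
    - [[0,0,-14],[0,0,0],10]
    - [[0,0,-10],[0,0,0],10]
    - [[0,0,-3],[0,0,0],10]
    - [[0,0,0],[0,0,0],10]

```text
time: 12.32
tcp_pos: [0.5266, 0.1544, 0.2356]
ee_rot: [-0.707, -3.061, 0.0]
contact_force: [0.3, -0.2, -2.3]
opening: 0.0257
gripper_force: 25.0
```

Request:
step_arm:
  targets:
    - [[4,15,0],[0,0,0],10]
    - [[8,30,0],[0,0,0],10]
    - [[8,30,0],[0,0,0],10]
    - [[5,19,0],[0,0,0],10]
    - [[1.5,6.5,0],[0,0,0],10]
    - [[0,0,10],[0,0,0],10]
    - [[0,0,8],[0,0,0],10]
    - [[0,0,0],[0,0,0],10]

```text
time: 13.32
tcp_pos: [0.5461, 0.2555, 0.2162]
ee_rot: [-0.708, -3.059, 0.002]
contact_force: [0.2, 0.2, -1.8]
opening: 0.0254
gripper_force: 25.0
```

Request:
step_arm:
  targets:
    - [[0,0,0],[0,0,0],10]
    - [[0,0,0],[0,0,0],10]

```text
time: 13.58
tcp_pos: [0.5471, 0.2562, 0.2181]
ee_rot: [0.707, 3.06, 0.001]
contact_force: [0.3, 0.7, -0.5]
opening: 0.0253
gripper_force: 25.0
```

```bash
python3 - <<'E'
from h import *
s=get_state();print(s["tcp_pos"],s["contact_force"],s["tcp_pos"]-[.52658,.15446,.21656])
W=get_calibration("wrist");w=grab_frame("wrist");sc=grab_frame("scene");cv2.imwrite("pics/w6.png",w[...,::-1])
w=w[150:200,227:277];sc=sc[145:195,160:210]
cv2.imwrite("pics/z6.png",np.hstack([cv2.resize(x,None,fx=8,fy=8,interpolation=cv2.INTER_CUBIC) for x in (w,sc)])[...,::-1])
E
```

```text
[0.54714347 0.25622312 0.21805583] [ 0.30026429  0.7142545  -0.4549657 ] [0.02056347 0.10176312 0.00149583]
```

View pics/z6.png

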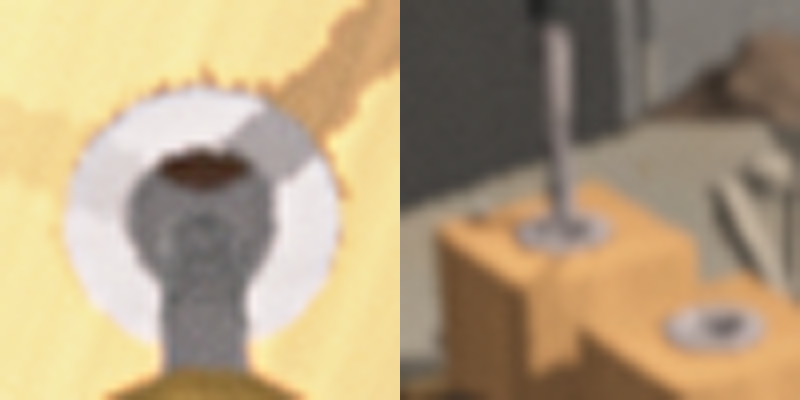

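The zoom shows the tip over bore_1, centred to within about 1 mm (wrist crop: rod column 203, bore column 202; scene crop: rod 565, flange 563).

Request:
step_arm:
  targets:
    - [[0.5,0,2],[0,0,0],10]
    - [[0,0,4],[0,0,0],10]
    - [[0,0,7],[0,0,0],10]
    - [[0,0,7],[0,0,0],10]
    - [[0,0,7],[0,0,0],10]
    - [[0,0,7],[0,0,0],10]
    - [[0,0,5],[0,0,0],10]
    - [[0,0,1],[0,0,0],10]

```text
time: 14.68
tcp_pos: [0.5462, 0.2566, 0.1771]
ee_rot: [-0.707, -3.06, 0.001]
contact_force: [0.4, 0.4, -1.9]
opening: 0.0255
gripper_force: 25.0
```

Request:
step_arm:
  targets:
    - [[0,0,2],[0,0,0],10]
    - [[0,0,2],[0,0,0],10]
    - [[0,0,1],[0,0,0],10]
    - [[0,0,0],[0,0,0],10]
    - [[0,0,0],[0,0,0],10]

```text
time: 15.3
tcp_pos: [0.5465, 0.2566, 0.1727]
ee_rot: [0.707, 3.061, 0.0]
contact_force: [0.1, 0.0, -1.6]
opening: 0.0255
gripper_force: 25.0
```

Request:
step_arm:
  targets:
    - [[0,0,2],[0,0,0],10]
    - [[0,0,2],[0,0,0],10]
    - [[0,0,1],[0,0,0],10]
    - [[0,0,0],[0,0,0],10]
    - [[0,0,0],[0,0,0],10]

```text
time: 15.92
tcp_pos: [0.5465, 0.2566, 0.1677]
ee_rot: [0.707, 3.061, 0.0]
contact_force: [-0.3, 0.1, -1.5]
opening: 0.0255
gripper_force: 25.0
```

Request:
step_arm:
  targets:
    - [[0,0,2],[0,0,0],10]
    - [[0,0,2],[0,0,0],10]
    - [[0,0,1],[0,0,0],10]
    - [[0,0,0],[0,0,0],10]
    - [[0,0,0],[0,0,0],10]

```text
time: 16.55
tcp_pos: [0.5464, 0.2566, 0.1627]
ee_rot: [0.707, 3.061, 0.0]
contact_force: [-0.4, 0.3, -1.7]
opening: 0.0255
gripper_force: 25.0
```

Request:
step_arm:
  targets:
    - [[0,0,2],[0,0,0],10]
    - [[0,0,1],[0,0,0],10]
    - [[0,0,0],[0,0,0],10]
    - [[0,0,0],[0,0,0],10]

```text
time: 17.05
tcp_pos: [0.5464, 0.2566, 0.1596]
ee_rot: [-0.707, -3.061, 0.0]
contact_force: [-0.3, -1.0, -2.1]
opening: 0.0255
gripper_force: 25.0
```

Request:
step_arm:
  targets:
    - [[0,0,2],[0,0,0],10]
    - [[0,0,2],[0,0,0],10]
    - [[0,0,0],[0,0,0],10]
    - [[0,0,0],[0,0,0],10]

```text
time: 17.55
tcp_pos: [0.5465, 0.2566, 0.1558]
ee_rot: [0.707, 3.061, 0.0]
contact_force: [0.0, -0.0, -1.3]
opening: 0.026
gripper_force: 25.0
```

Request:
step_arm:
  targets:
    - [[0,0,2],[0,0,0],10]
    - [[0,0,1],[0,0,0],10]
    - [[0,0,0],[0,0,0],10]
    - [[0,0,0],[0,0,0],10]

```text
time: 18.05
tcp_pos: [0.5465, 0.2566, 0.1527]
ee_rot: [0.707, 3.061, 0.0]
contact_force: [-1.0, -0.9, 1.0]
opening: 0.0257
gripper_force: 25.0
```

Request:
step_arm:
  targets:
    - [[0,0,2],[0,0,0],10]
    - [[0,0,1],[0,0,0],10]
    - [[0,0,0],[0,0,0],10]
    - [[0,0,0],[0,0,0],10]
    - [[0,0,0],[0,0,0],10]

```text
time: 18.68
tcp_pos: [0.5465, 0.2566, 0.1497]
ee_rot: [0.707, 3.061, 0.0]
contact_force: [-0.2, -1.0, 3.2]
opening: 0.0258
gripper_force: 25.0
```

```bash
python3 - <<'E'
from h import *
F=[]
for i in range(8): grab_frame("top");s=get_state();F.append(s["contact_force"])
print(np.mean(F,0),s["tcp_pos"])
print(totool([.52668-s["tcp_pos"][0],.15446-s["tcp_pos"][1],0]))
E
```

```text
[-0.08981697  0.01516609  2.81845399] [0.54646974 0.25665995 0.14964847]
[-2.70129688e+01 -1.00532395e+02 -9.99807291e-03]
```

Request:
step_arm:
  targets:
    - [[0,0,-6],[0,0,0],10]
    - [[0,0,-14],[0,0,0],10]
    - [[0,0,-16],[0,0,0],10]
    - [[0,0,-16],[0,0,0],10]
    - [[0,0,-16],[0,0,0],10]
    - [[0,0,-14],[0,0,0],10]
    - [[0,0,-4],[0,0,0],10]
    - [[0,0,0],[0,0,0],10]

```text
time: 20.08
tcp_pos: [0.5464, 0.2566, 0.2356]
ee_rot: [-0.707, -3.061, -0.0]
contact_force: [-1.2, 0.3, -1.7]
opening: 0.0256
gripper_force: 25.0
```

Request:
step_arm:
  targets:
    - [[-4,-15,0],[0,0,0],10]
    - [[-8,-30,0],[0,0,0],10]
    - [[-8,-30,0],[0,0,0],10]
    - [[-5,-19,0],[0,0,0],10]
    - [[-2,-6.5,0],[0,0,0],10]
    - [[0,0,10],[0,0,0],10]
    - [[0,0,8],[0,0,0],10]
    - [[0,0,0],[0,0,0],10]

```text
time: 21.08
tcp_pos: [0.5258, 0.155, 0.2161]
ee_rot: [-0.705, -3.059, 0.001]
contact_force: [0.1, -0.6, -1.9]
opening: 0.0253
gripper_force: 25.0
```

Request:
step_arm:
  targets:
    - [[0,0,0],[0,0,0],10]
    - [[0,0,0],[0,0,0],10]

```text
time: 21.32
tcp_pos: [0.5269, 0.1547, 0.2179]
ee_rot: [0.706, 3.061, 0.0]
contact_force: [-0.4, -0.2, -1.9]
opening: 0.0258
gripper_force: 25.0
```

```bash
python3 - <<'E'
from h import *
s=get_state();print(s["tcp_pos"],totool([.52668-s["tcp_pos"][0],.15446-s["tcp_pos"][1],0]))
w=grab_frame("wrist")
# compare with the centred picture w5: shift of the probe in hand (grip/rod region)
a=cv2.imread("pics/w5.png")[:,:,::-1]
g=lambda x:np.float32(cv2.cvtColor(np.ascontiguousarray(x),cv2.COLOR_RGB2GRAY))
print("scene shift",cv2.phaseCorrelate(g(a[60:170,170:350]),g(w[60:170,170:350]),cv2.createHanningWindow((180,110),cv2.CV_32F)))
print("probe shift",cv2.phaseCorrelate(g(a[195:275,225:280]),g(w[195:275,225:280]),cv2.createHanningWindow((55,80),cv2.CV_32F)))
E
```

```text
[0.52688523 0.15467815 0.21793459] [ 8.89277081e-02 -2.86009169e-01 -1.61648606e-04]
scene shift ((-0.1889017613795403, -0.2815274555415286), 0.9652088710555324)
probe shift ((-0.255067116215308, 0.14377842323889922), 0.8999509922663371)
```

Request:
step_arm:
  targets:
    - [[0,-0.2,2],[0,0,0],10]
    - [[0,0,4],[0,0,0],10]
    - [[0,0,5],[0,0,0],10]
    - [[0,0,5],[0,0,0],10]
    - [[0,0,5],[0,0,0],10]
    - [[0,0,5],[0,0,0],10]
    - [[0,0,5],[0,0,0],10]
    - [[0,0,2],[0,0,0],10]

```text
time: 22.38
tcp_pos: [0.5264, 0.1542, 0.1843]
ee_rot: [-0.707, -3.061, 0.0]
contact_force: [-0.9, -0.0, 1.5]
opening: 0.0256
gripper_force: 25.0
```

Request:
step_arm:
  targets:
    - [[0,0,2],[0,0,0],10]
    - [[0,0,2],[0,0,0],10]
    - [[0,0,2],[0,0,0],10]
    - [[0,0,1.5],[0,0,0],10]
    - [[0,0,0],[0,0,0],10]
    - [[0,0,0],[0,0,0],10]
    - [[0,0,0],[0,0,0],10]
    - [[0,0,0],[0,0,0],10]

```text
time: 23.38
tcp_pos: [0.5266, 0.1543, 0.1772]
ee_rot: [0.707, 3.061, 0.0]
contact_force: [-1.9, -0.8, 2.9]
opening: 0.0255
gripper_force: 25.0
```

```bash
python3 - <<'E'
from h import *
F=[]
for i in range(10): grab_frame("top");s=get_state();F.append(s["contact_force"])
print(np.mean(F,0),s["tcp_pos"],s["gripper_force"],R(s["ee_rot"])[2])
E
```

```text
[-0.92668909 -0.64764142  3.06142901] [0.52657758 0.15428384 0.17712179] 24.983904361724854 [-8.68711371e-05  5.87736730e-05 -9.99999994e-01]
```

```bash
python3 - <<'E'
from h import *
F=[]
for i in range(30): grab_frame("wrist");s=get_state();F.append(s["contact_force"])
print(np.mean(F,0),np.std(F,0),s["tcp_pos"])
E
```

```text
[-1.00181933 -0.52920022  3.07958492] [0.45836695 0.50000519 0.55027219] [0.52654679 0.15425851 0.17710027]
```

There is a steady sideways force of about 1.1 N, possibly the tip dragging on the floor. I'll lift clear of the floor, check that it vanishes, and press again straight down.

Request:
step_arm:
  targets:
    - [[0,0,-4],[0,0,0],10]
    - [[0,0,-6],[0,0,0],10]
    - [[0,0,-3],[0,0,0],10]
    - [[0,0,0],[0,0,0],10]
    - [[0,0,0],[0,0,0],10]
    - [[0,0,0],[0,0,0],10]

```text
time: 26.12
tcp_pos: [0.5263, 0.1543, 0.1898]
ee_rot: [-0.707, -3.06, 0.0]
contact_force: [-0.3, -0.3, -1.6]
opening: 0.0252
gripper_force: 25.0
```

```bash
python3 - <<'E'
from h import *
F=[]
for i in range(15): grab_frame("wrist");s=get_state();F.append(s["contact_force"])
print(np.mean(F,0),s["tcp_pos"],totool([.52668-s["tcp_pos"][0],.15446-s["tcp_pos"][1],0]))
E
```

```text
[ 0.26863663  0.10472572 -1.57011757] [0.52654923 0.15424706 0.19011476] [-2.41922026e-02  2.48712312e-01 -4.00203797e-06]
```

Request:
step_arm:
  targets:
    - [[0,0,2],[0,0,0],10]
    - [[0,0,2],[0,0,0],10]
    - [[0,0,2],[0,0,0],10]
    - [[0,0,2],[0,0,0],10]
    - [[0,0,2],[0,0,0],10]
    - [[0,0,2],[0,0,0],10]
    - [[0,0,0.5],[0,0,0],10]
    - [[0,0,0],[0,0,0],10]

```text
time: 27.88
tcp_pos: [0.5267, 0.1542, 0.1779]
ee_rot: [0.707, 3.061, 0.0]
contact_force: [-1.1, -0.5, 3.8]
opening: 0.0255
gripper_force: 25.0
```

```bash
python3 - <<'E'
from h import *
F=[]
for i in range(15): grab_frame("wrist");s=get_state();F.append(s["contact_force"])
print(np.mean(F,0),s["tcp_pos"],s["dq"].round(3),s["gripper_force"])
E
```

```text
[-0.66997148 -0.49151926  2.9483542 ] [0.52659115 0.15427133 0.1776263 ] [-0.001  0.     0.001  0.001 -0.    -0.001] 24.983033537864685
```

```bash
python3 -c "
from workcell import *
print(hand_in())"
```

```text
the job is handed in; nothing more can be done
None
```

I handed the job in with both bores sounded: bore_2 is the shallower, with its floor about 28 mm down, and bore_1's is about 57 mm. I'm still holding the probe upright and centred in bore_2, its tip pressed in about 9 mm of 16 by the force reading; no verdict came back, and a steady sideways force of about 1 N showed only on the floor and vanished on lifting, so I read it as floor friction rather than sleeve contact.

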